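Seat a glazed corner sample and snap the toggle clamp shut

ROBOT

A 7-joint arm with a two-finger parallel gripper is mounted at the origin on the work surface. World frame = base frame: x ahead of the robot, y to its left, z up, the work surface at z = 0. Lengths are in m, angles in rad, forces in N, time in s.
With the tool pointing down it reaches from about 0.35 to 0.9 m from the base axis. Payload 19.9 kg.
Tool frame: the origin (TCP) lies on the centre line of the jaws, within the pads' length; the fingertips stand 14 mm ahead of it and the grasp point (between the pads) lies 5 mm behind it (manip.tips_ahead is the distance from the TCP to the fingertips, in m); x points along the fingers, z is the direction in which the jaws open and shut, and the axes are right-handed (so a half turn about x gives the same grasp; the last joint's range is limited). The gripper opens to 94 mm and grips with 3 to 60 N. Pads are 16 mm wide; open, the fingers measure 119 mm over their backs; the gripper's body (75 mm by 177 mm) begins 78 mm behind the grasp point.
Start: joints at [-1.21, 0.417, -0.01, 1.614, 0.005, 1.111, -0.053], TCP at [0.245, 0.575, 0.219] pointing down, gripper open.
Joint ranges: [-2.81, 2.81], [-0.39, 2.02], [-1.27, 1.25], [0.06, 2.57], [-1.19, 4.33], [0.19, 2], [-2.82, 2.82]. Speed limits (rad/s): [1.89, 1.89, 2.39, 2.39, 3.01, 3.01, 3.01].

INTERFACE

Orientations are given as a rotation vector (axis times angle).
In Python, from rig import manip, planner, monitor, camera, order, boxes_of, tip_of gives the robot as it stands. Calls block until the motion is done:
- manip.move_ptp(position, orientation): joint-space move of the TCP to a pose.
- manip.move_l(position, orientation=None, velocity=0.15): straight line of the TCP; orientation=None keeps the orientation; velocity is the mean speed in m/s.
- manip.set_joints(angles): joint-space move.
- manip.grip(opening, grip_force=None): opening from 0.0 (shut) to 1.0 (fully open); grip_force is the grip in N (None keeps the last); returns when the fingers have stopped.
- manip.pause(seconds).
- planner.inverse_kinematics(position, orientation): joint angles nearest the present ones, or None.
- monitor.sense(): the state.
- camera(name): name is "scene" or "top"; returns a dict with "image" (420x560x3 uint8, blue, green, red), "camera_matrix" (3x3 intrinsics, pixels), "k1" (the pictures are not rectified: a ray, as slopes to the right and down, at radius r is drawn at 1 + k1 r^2 times it, then the intrinsics apply), "R" (3x3) and "t" (3): a world point X has camera coordinates R X + t. Camera axes: x right, y down, z forward; pixel columns grow to the right and rows downward; lengths in m; the calibration is good to about 2 mm. A picture is of the moment at which its call begins. There is no depth.
A pose or a line that the arm cannot do raises manip.IKError and nothing moves.
- order.finish_job(): hands the job in, once; it reports no verdict.
Trained networks look in a picture, given as the dict that the camera call returned (one of the last four; its "shot" number tells which), for a name from the list of things; names that differ only in an ending like _2 or _b are one class to them, and where a whole thing is asked for, a point or a joint stands for the part that bears it (a point fixed in the world has none). Each returns a list of dicts, best first, with "score" (0 to 1); they miss things now and then, are a little off and sometimes report something else, mostly with a low value. They report only what shows in the picture. A call takes as long as a camera call. They do not tell look-alikes from the thing itself.
- boxes_of(query, picture): "centre" ([x, y, z] in m, in world coordinates, good to about 4 mm: the middle of the surface that is visible of it).
- tip_of(query, picture): "centre" ([x, y, z] in m, in world coordinates, good to about 4 mm: a listed point, or the origin of a listed thing).
The state is a dict: "clock": time; "qpos": joint angles; "dq": joint speeds; "effort": joint torques, N m; "tcp_pos": TCP position; "eef_rot": TCP orientation; "wrist_force": force on the tool from outside, world axes, zero at the start; "moment": the same for the moment, N m; "width": opening from 0.0 (shut) to 1.0 (fully open).
Only numpy, scipy, OpenCV 4.12 (cv2) and the standard library are available. Lean on these libraries where they do the work, as an engineer would, in place of code of your own. Each camera call takes 0.05 s, during which the arm holds its last target.

TASK

With the fingertips, push the glazed corner sample along the channel of the clamping jig until it is fully home against the steel stop, and then push the clamp's T-handle over, past its dead point, so that it snaps into lock and the rubber foot holds the sample down. Leave the clamp open until the sample is home, only push (pick nothing up), and leave the other things on the bench where they are.

Things in the scene. Friction and masses are not known exactly. Their poses are not given: they have to be found in the camera images.
- jig: Clamping jig fixed to the bench: plywood bed 290 x 130 mm (jig x -140 to +150), top at z = 12. Origin on the bench surface, z up; its x axis runs along the channel towards the stop and the clamp. Two low aluminium rails guide the sample (tops z = 18, inner faces y = +/-36.5, x -125 to +40). A steel stop bar crosses the channel (face at x = +40, top z = 28); the toggle clamp stands behind it.
- sample: Glazed corner sample, loose, about 160 g, 80 (x) x 70 (y) mm: frosted pane 10 mm thick with wood moulding 14 mm wide and 20 mm high along its -x and +y edges. Origin: centre of its underside, on the bed; axes along the jig's. It starts 25 to 55 mm short of the stop. Push its -x edge (moulding, 40 mm from the origin). Fully home its origin is at jig (0, 0, 12).
- home (a point): Point on the jig's bed, at jig (0, 0, 12), where the sample's origin lies when it is fully home; axes as the jig's.
- pivot (a point): Axis of the clamp's T-handle, at jig (100, 0, 60), along jig y. The clamp is on the channel's centre line; its steel cheeks rise to z = 70 at jig x 83 to 117. While open, the clamp arm reaches from here over the channel: highest part z = 102 at jig x about 15, below the leaning handle.
- handle_bar (a point): Middle of the T-handle's rubber cross bar (16 mm diameter, 50 mm long, along jig y), 100 mm from the pivot, on a shank 14 to 15 mm wide. Open, it leans 40 degrees from upright towards the sample (bar at jig (36, 0, 137)). It is pushed over towards jig +x. Locked, it leans 60 degrees the other way (bar at jig (187, 0, 110)).
- handle (a joint): Angle of the T-handle, rad: 0 open, 0.70 upright, 0.85 dead point, 1.745 fully locked. A spring drives it back to 0 before the dead point and on to 1.745 by itself after it. Starting it takes about 6 to 9 N at the cross bar, less the nearer to the dead point.
- foot: Rubber foot, 18 mm diameter, on a sprung spindle at the end of the clamp arm; the arm is linked to the handle and comes down as the handle goes over. Open, the foot hangs about 50 above the bench at jig x 0; locked, it presses on the sample's pane with about 4 N at jig (10, 0). The origin is at the clamp's pivot, not at the foot.
- point_driver: Bystander: yellow steel point driver, 130 x 30 x 44 mm, beside the jig (jig +y side). Origin: middle of its underside.
- roller: Bystander: rubber roller, 70 mm wide, on a black handle, 180 mm long overall. Origin: on the underside plane near its middle.
- cup_hook: Bystander: small brass cup hook, 50 mm long, lying beside the jig (jig -y side). Origin: on the underside plane.
- offcut_long: Bystander: dark moulding offcut 150 x 34 x 22 mm, beside the jig (jig -y side). Origin: centre of its underside.
- offcut_short: Bystander: dark moulding offcut 80 x 34 x 22 mm. Origin: centre of its underside.
- point_tin: Bystander: closed tin, 64 mm diameter, 60 mm tall. Origin: centre of its underside.
Mind the look-alikes: they are no part of the job. Several things have the shape of the sample; the one meant has the colours described above.

How it is judged:
By the outcome, as a careful person would: the job done as asked, in the order asked, and still so for the second after the job is handed in, with the robot touching nothing.
It also fails if it takes over 45 s, if anything falls off the work surface, if the arm or the gripper's body presses on something with over 40 N, if the wrist force passes 120 N, or if a joint passes its speed limit or range.

## Working session

There is one attempt and no reset: what is moved stays moved. The work goes in short steps, each a Python script; the robot and the scene stay as the last script left them, time stands still between calls to the robot, and variables do not carry over. Pictures are saved under pics/ and viewed, and the job is handed in when it is done.

```bash
mkdir -p pics; ls
python3 - <<'E'
from rig import *
import cv2
s=monitor.sense();print(s['clock'],s['tcp_pos'],s['eef_rot'],s['width'])
for n in("scene","top"):
    p=camera(n);cv2.imwrite(f"pics/{n}0.png",p["image"]);print(n,p["camera_matrix"],p["k1"],p["R"],p["t"])
    for q in("jig","sample","home","pivot","handle_bar","foot"):
        for r in tip_of(q,p)[:3]:print(q,r)
E
```

```text
pics
0.0 [0.24486261 0.57467187 0.21884058] [-0.90833666  1.37416366  0.90715881] 0.9967454909907155
scene [[488.22968509   0.         275.52276582]
 [  0.         488.22968509 211.06803312]
 [  0.           0.           1.        ]] 1.4569217833316607e-05 [[ 0.14878325  0.98881576 -0.01034145]
 [ 0.81421461 -0.12843305 -0.56617977]
 [-0.56117566  0.07581791 -0.82421692]] [-0.0744801  -0.38067911  1.68820908]
jig {'centre': [0.5303, -0.0675, -0.0032], 'score': 0.71}
sample {'centre': [0.3734, -0.2251, -0.0029], 'score': 0.72}
sample {'centre': [0.5662, -0.2977, 0.002], 'score': 0.58}
home {'centre': [0.5346, -0.0723, 0.0122], 'score': 0.96}
home {'centre': [0.5718, 0.4043, -0.0018], 'score': 0.41}
pivot {'centre': [0.5339, 0.0306, 0.0538], 'score': 0.81}
handle_bar {'centre': [0.5342, -0.0337, 0.1384], 'score': 0.61}
foot {'centre': [0.6429, -0.4247, 0.0029], 'score': 0.6}
top [[424.62605374   0.         279.82753718]
 [  0.         424.62605374 209.68369596]
 [  0.           0.           1.        ]] -0.03219104490341752 [[ 2.08713570e-02 -9.99779632e-01  2.25258881e-03]
 [-9.87864326e-01 -2.09693572e-02 -1.53897237e-01]
 [ 1.53910558e-01  9.86792049e-04 -9.88084291e-01]] [-0.03248946  0.58033417  1.09533996]
jig {'centre': [0.535, -0.07, -0.0022], 'score': 0.6}
jig {'centre': [0.6436, -0.1613, 0.0043], 'score': 0.28}
sample {'centre': [0.3783, -0.223, -0.004], 'score': 0.89}
sample {'centre': [0.5651, -0.2949, 0.0043], 'score': 0.66}
sample {'centre': [0.5335, -0.0689, -0.004], 'score': 0.6}
home {'centre': [0.5322, -0.0709, 0.0099], 'score': 0.77}
pivot {'centre': [0.536, 0.0303, 0.0637], 'score': 0.7}
handle_bar {'centre': [0.5362, -0.0329, 0.1299], 'score': 0.84}
```

View pics/scene0.png

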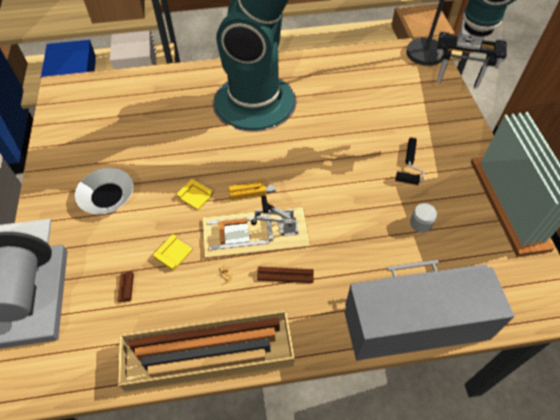

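View pics/top0.png

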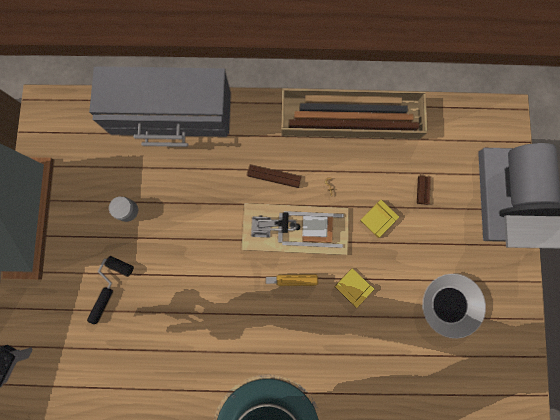

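The jig runs along world +y, with its origin near (0.534, -0.071). The white-paned sample sits in its channel at about (317,228) in the top view. The yellow squares are look-alikes. I'll enlarge the jig area next.

Run:
```python
import cv2,numpy as np
t=cv2.imread("pics/top0.png");s=cv2.imread("pics/scene0.png")
cv2.imwrite("pics/zt.png",cv2.resize(t[195:265,235:360],None,fx=6,fy=6,interpolation=cv2.INTER_CUBIC))
cv2.imwrite("pics/zs.png",cv2.resize(s[180:265,195:320],None,fx=6,fy=6,interpolation=cv2.INTER_CUBIC))
```

```text
(no output)
```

View pics/zt.png

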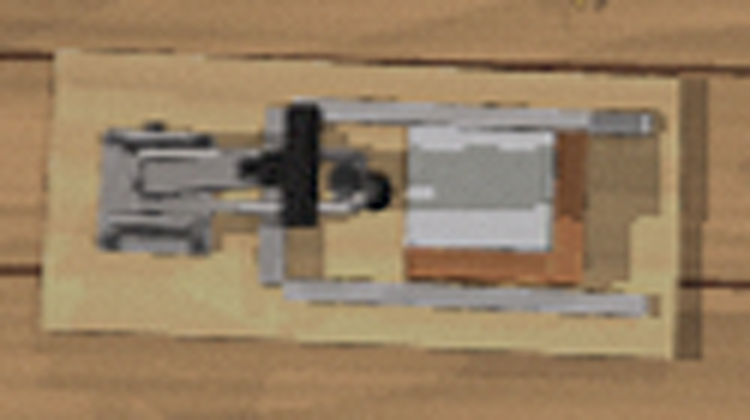

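View pics/zs.png

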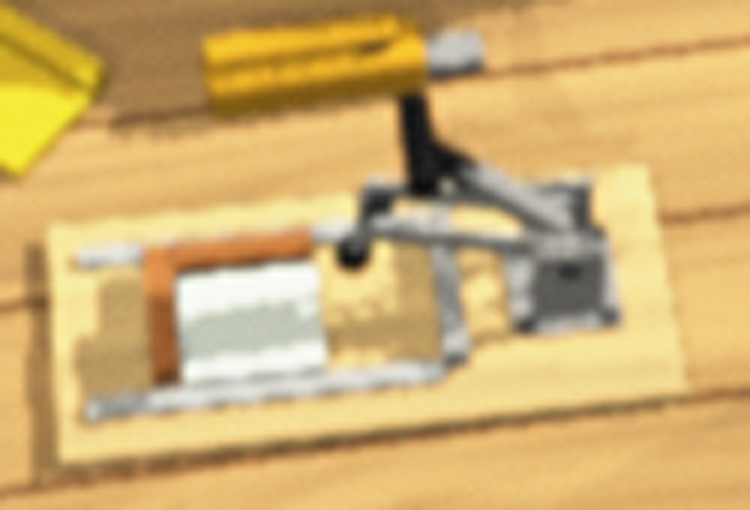

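```bash
cat > h.py <<'E'
import numpy as np,cv2
from scipy.optimize import least_squares
def proj(p,X):
    c=np.atleast_2d(X)@np.array(p["R"]).T+np.array(p["t"]); s=c[:,:2]/c[:,2:]
    s=s*(1+p["k1"]*(s**2).sum(1,keepdims=True)); K=np.array(p["camera_matrix"])
    return s*[K[0,0],K[1,1]]+[K[0,2],K[1,2]]
def unproj(p,uv,z):
    f=lambda xy:(proj(p,[[xy[0],xy[1],z]])[0]-uv)
    r=least_squares(f,[.53,-.07]).x; return np.array([r[0],r[1],z])
def j2w(pose,P):
    x,y,a=pose;P=np.atleast_2d(P)*1e-3;c,s=np.cos(a),np.sin(a)
    return np.c_[x+c*P[:,0]-s*P[:,1],y+s*P[:,0]+c*P[:,1],P[:,2]]
def w2j(pose,X):
    x,y,a=pose;d=np.atleast_2d(X)-[x,y,0];c,s=np.cos(a),np.sin(a)
    return np.c_[c*d[:,0]+s*d[:,1],-s*d[:,0]+c*d[:,1],d[:,2]]*1e3
E
python3 - <<'E'
from h import *
from rig import *
T=camera("top");S=camera("scene")
zt=lambda *a:np.array(a)/6+[235,195]-.42
zs=lambda *a:np.array(a)/6+[195,180]-.42
J=lambda l:np.array([[a,b,12] for a,b in l],float)
tp=zt((58,52),(680,75),(672,357),(42,332));tj=J([(150,-65),(-140,-65),(-140,65),(150,65)])
sp=zs((48,228),(645,165),(688,388),(62,462));sj=J([(-140,65),(150,65),(150,-65),(-140,-65)])
def f(q,which):
    r=[]
    if 't' in which:r.append(proj(T,j2w(q,tj))-tp)
    if 's' in which:r.append(proj(S,j2w(q,sj))-sp)
    return np.concatenate(r).ravel()
for w in("t","s","ts"):
    o=least_squares(f,[.53,-.07,1.57],args=(w,),x_scale=[.01,.01,.01]);print(w,o.x,np.degrees(o.x[2]),o.fun.round(1))
q=o.x
for l,P,p,z in (("back edge",T,zt((588,130),(583,282)),.032),("back",S,zs((143,255),(152,382)),.032),("front",S,zs((322,262),(325,370)),.022),("front",T,zt((408,125),(405,250)),.022)):
    print(l,[w2j(q,unproj(P,u,z)).round(1) for u in p])
for n in("pivot","handle_bar","home"):
  for P in(T,S):
    for r in tip_of(n,P)[:1]:print(n,w2j(q,r["centre"]).round(1))
for n in("sample","handle_bar"):
  for P in(T,S):
    for r in boxes_of(n,P)[:3]:print(n,w2j(q,r["centre"]).round(1),r['score'])
np.save("q.npy",q)
print(manip.tips_ahead)
E
```

```text
t [ 0.53487496 -0.06820195  1.55170668] 88.90624394382577 [-0.7 -0.3  0.3  0.1  0.9  0.1 -0.5  0. ]
s [ 0.53387635 -0.06834287  1.54785355] 88.6854757170316 [-0.2 -0.2  0.2 -0.7  0.4  0.4 -0.5  0.2]
ts [ 0.53446257 -0.06826627  1.55006937] 88.81243308246441 [-0.6 -0.2  0.3  0.3  0.9  0.4 -0.5  0.1 -0.2  0.1  0.2 -0.6  0.5  0.5
 -0.4  0.5]
back edge [array([[-94.7, -35.4,  32. ]]), array([[-94. ,  33.4,  32. ]])]
back [array([[-94.1,  30.3,  32. ]]), array([[-94.3, -39.1,  32. ]])]
front [array([[-11.5,  21.7,  22. ]]), array([[-15.9, -37.3,  22. ]])]
front [array([[-13.8, -35.8,  22. ]]), array([[-14.3,  21.4,  22. ]])]
pivot [[99.   1.5 64.8]]
pivot [[99.6  2.2 56.7]]
handle_bar [[ 33.    0.2 129.7]]
handle_bar [[ 33.8   0.4 137.3]]
home [[-2.   0.7 10.3]]
home [[-0.5 -0.4 15. ]]
sample [[-54.6   4.2  23.3]] 0.92
sample [[-156.8  153.6    7.6]] 0.84
sample [[-227.4  -31.3   12.5]] 0.79
sample [[-231.9  -38.5    5.4]] 0.81
sample [[-161.   151.6    6. ]] 0.67
handle_bar [[4.320e+01 1.000e-01 1.305e+02]] 0.78
handle_bar [[ 49.2  -5.4 126. ]] 0.54
0.014
```

The two cameras agree on the jig pose to about 1 mm. The sample's back edge is at jig x ≈ -94, so it has 54 mm to travel. I'll close the gripper and go in behind the sample.

```bash
cat >> h.py <<'E'
from scipy.spatial.transform import Rotation as Rn
def rot(pose,tilt=0,flip=1):
    a=pose[2]; jx=np.array([np.cos(a),np.sin(a),0]); jy=np.array([-np.sin(a),np.cos(a),0])
    x=-np.cos(tilt)*np.array([0,0,1])+np.sin(tilt)*jx; z=flip*jy; y=np.cross(z,x)
    return Rn.from_matrix(np.c_[x,y,z]).as_rotvec()
def tip2tcp(pose,P,rv,ahead=.014):
    return j2w(pose,P)[0]-ahead*Rn.from_rotvec(rv).as_matrix()[:,0]
E
python3 - <<'E'
from h import *
from rig import *
q=np.load("q.npy")
s=monitor.sense();print(Rn.from_rotvec(s['eef_rot']).as_matrix().round(2))
for fl in(1,-1):
    rv=rot(q,0,fl)
    for P in((-125,0,200),(-125,0,19),(-48,0,19),(20,0,125),(120,0,150)):
        k=planner.inverse_kinematics(tip2tcp(q,P,rv),rv);print(fl,P,None if k is None else np.round(k,2))
E
```

```text
[[-0.   -0.92  0.39]
 [-0.    0.39  0.92]
 [-1.   -0.   -0.  ]]
1 (-125, 0, 200) [-0.51  0.52  1.09  1.79 -0.51  1.14 -2.42]
1 (-125, 0, 19) [-0.47  0.89  1.08  1.92 -0.97  0.98 -2.08]
1 (-48, 0, 19) [-0.62  0.86  1.08  1.97 -0.97  0.95 -2.2 ]
1 (20, 0, 125) [-0.78  0.6   1.09  1.93 -0.63  1.   -2.56]
1 (120, 0, 150) [ 0.68  0.56 -1.08  1.86  0.56  1.07  2.49]
-1 (-125, 0, 200) [-0.44  0.46  0.96  1.79 -0.42  1.11  0.65]
-1 (-125, 0, 19) [-0.27  0.7   0.75  1.91 -0.66  0.8   0.83]
-1 (-48, 0, 19) [-0.28  0.6   0.56  1.96 -0.48  0.71  0.55]
-1 (20, 0, 125) [-0.47  0.42  0.63  1.93 -0.31  0.9   0.29]
-1 (120, 0, 150) [-0.61  0.37  0.56  1.9  -0.24  0.94  0.04]
```

Run:
```python
from h import *
from rig import *
q=np.load("q.npy");rv=rot(q,0,-1)
c=lambda:monitor.sense()
manip.grip(0.0)
manip.move_ptp(tip2tcp(q,(-125,0,230),rv),rv);s=c();print(s['clock'],s['tcp_pos'],s['qpos'].round(2) if hasattr(s['qpos'],'round') else s['qpos'])
manip.move_l(tip2tcp(q,(-118,0,19.5),rv),rv,velocity=.2)
s=c();print(s['clock'],w2j(q,s['tcp_pos']),s['wrist_force'],s['width'])
for n in("top","scene"):
    p=camera(n);im=p["image"];u,v=proj(p,j2w(q,[[0,0,30]]))[0].astype(int)
    cv2.imwrite(f"pics/{n}1.png",cv2.resize(im[v-55:v+55,u-75:u+75],None,fx=5,fy=5,interpolation=cv2.INTER_CUBIC))
```

```text
5.6 [ 0.53218153 -0.19244759  0.2438514 ] [-0.44  0.42  0.96  1.76 -0.37  1.16  0.61]
6.8 [[-118.28761597   -0.53416342   34.44148477]] [ 0.1974405   0.26958849 -0.36479621] 0.005643836209904631
```

View pics/scene1.png

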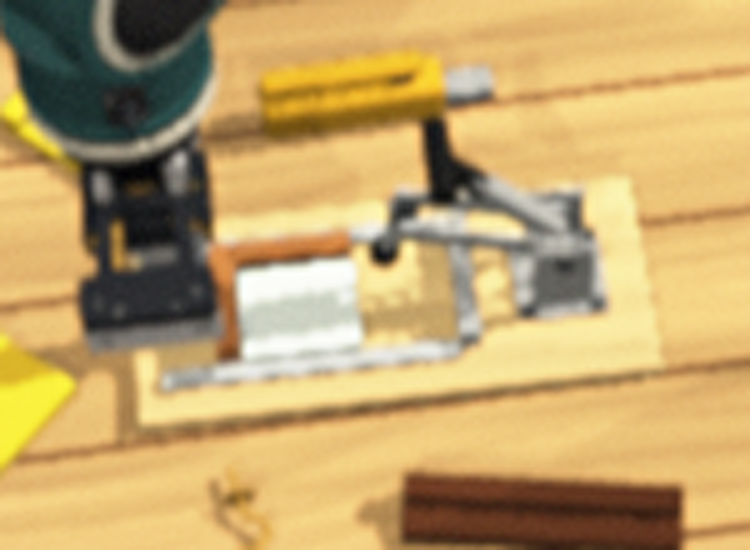

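View pics/top1.png

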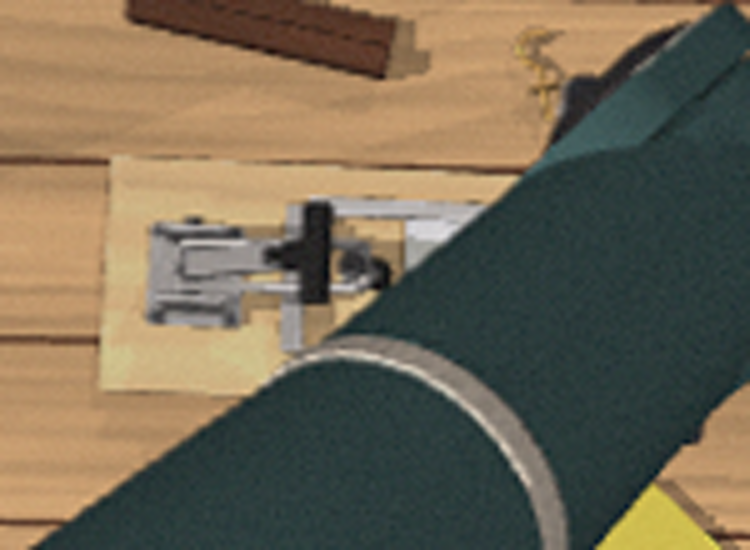

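The gripper is in the channel behind the sample and clear of everything else. I'll push next, slowly, watching the wrist force near the stop.

Run:
```python
from h import *
from rig import *
q=np.load("q.npy");rv=rot(q,0,-1)
jx=np.array([np.cos(q[2]),np.sin(q[2]),0])
def st(x):
    s=monitor.sense();f=np.dot(s['wrist_force'],jx);print(x,s['clock'],w2j(q,s['tcp_pos'])[0].round(1),round(f,2),np.round(s['wrist_force'],1));return f
for x in(-104,-100,-80,-56):
    manip.move_l(tip2tcp(q,(x,0,19.5),rv),rv,velocity=.05);f=st(x)
    if f<-12:break
else:
    while x<-42:
        x+=1.0
        manip.move_l(tip2tcp(q,(x,0,19.5),rv),rv,velocity=.02);f=st(x)
        if f<-14:break
for n in("top","scene"):
    p=camera(n);im=p["image"];u,v=proj(p,j2w(q,[[0,0,30]]))[0].astype(int)
    cv2.imwrite(f"pics/{n}2.png",cv2.resize(im[v-55:v+55,u-75:u+75],None,fx=5,fy=5,interpolation=cv2.INTER_CUBIC))
```

```text
-104 7.3333 [-1.035e+02 -1.000e-01  3.360e+01] -0.14 [-0.2 -0.1 -0.2]
-100 7.5833 [-99.8   0.   33.5] 0.81 [0.2 0.8 1. ]
-80 8.1333 [-79.6  -0.   33.5] 0.6 [0.3 0.6 0.3]
-56 8.7667 [-55.8   0.   33.5] 0.04 [0.3 0.  1.1]
-55.0 9.0167 [-55.1   0.   33.5] 0.69 [-0.3  0.7  0.5]
-54.0 9.2667 [-54.   -0.   33.5] -0.57 [-0.  -0.6  0.4]
-53.0 9.5167 [-53.   -0.   33.5] -0.57 [-0.2 -0.6  0.4]
-52.0 9.7667 [-51.9   0.   33.5] 0.42 [-0.3  0.4  0.2]
-51.0 10.0167 [-50.9  -0.   33.5] 0.3 [0.4 0.3 0. ]
-50.0 10.2667 [-50.6   0.3  33.5] -5.46 [-1.5 -5.4 -0. ]
-49.0 10.5167 [-50.5   0.4  33.6] -9.14 [-3.7 -9.1  0.1]
-48.0 10.7667 [-50.4   0.4  33.7] -13.56 [ -3.5 -13.5   0. ]
-47.0 11.0167 [-50.3   0.5  33.8] -18.84 [ -3.7 -18.8   2.5]
```

View pics/scene2.png

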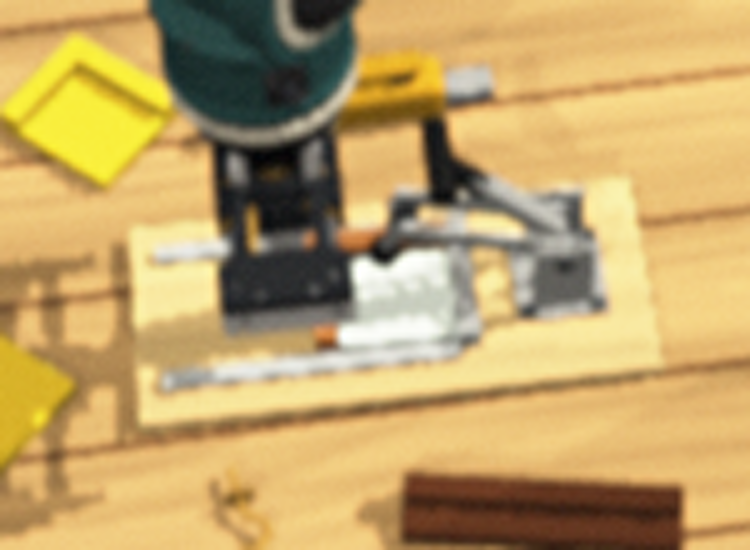

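Force rose hard at TCP x ≈ -50.5, which fits being against the stop if the fingers are about 10 mm half-width. I'll back off, rise and check the sample.

Run:
```python
from h import *
from rig import *
q=np.load("q.npy");rv=rot(q,0,-1)
manip.move_l(tip2tcp(q,(-85,0,20),rv),rv,velocity=.1)
manip.move_l(tip2tcp(q,(-85,0,150),rv),rv,velocity=.25)
s=monitor.sense();print(s['clock'],s['wrist_force'])
for n in("top","scene"):
    p=camera(n);im=p["image"];u,v=proj(p,j2w(q,[[0,0,30]]))[0].astype(int);print(n,u,v)
    cv2.imwrite(f"pics/{n}3raw.png",im)
    cv2.imwrite(f"pics/{n}3.png",cv2.resize(im[v-50:v+50,u-65:u+65],None,fx=6,fy=6,interpolation=cv2.INTER_CUBIC))
    for r in boxes_of("sample",p)[:3]:print(w2j(q,r["centre"]).round(1))
    for r in tip_of("sample",p)[:3]:print('tip',w2j(q,r["centre"]).round(1))
    # predicted back edge if home
    print(((proj(p,j2w(q,[[-40,35,32],[-40,-35,32],[40,-35,22]]))-[u-65,v-50]+.42)*6).round())
```

```text
12.3167 [-0.6399011   0.72458285  0.31687911]
top 297 227
[[ 20.  -16.1  23.6]]
[[-164.9  158.9    9.8]]
[[  75.7 -141.9   12.2]]
tip [[-162.   154.2   -2.2]]
tip [[-0.3  0.5 15.8]]
tip [[-1.   2.9 -0.2]]
[[480. 389.]
 [485. 234.]
 [308. 230.]]
scene 252 227
[[-171.9  153.     8. ]]
[[-230.4  -43.8   11.3]]
[[-5.7 -5.4 18.4]]
tip [[0.3 0.2 9.5]]
tip [[-230.2  -38.4    1.6]]
tip [[-159.8  154.4   -1.8]]
[[306. 252.]
 [319. 379.]
 [493. 370.]]
```

View pics/scene3.png

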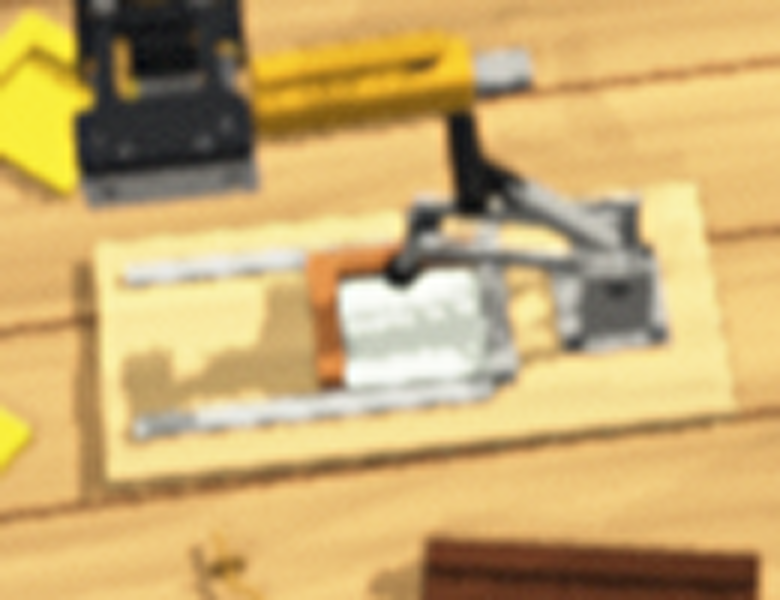

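View pics/top3.png

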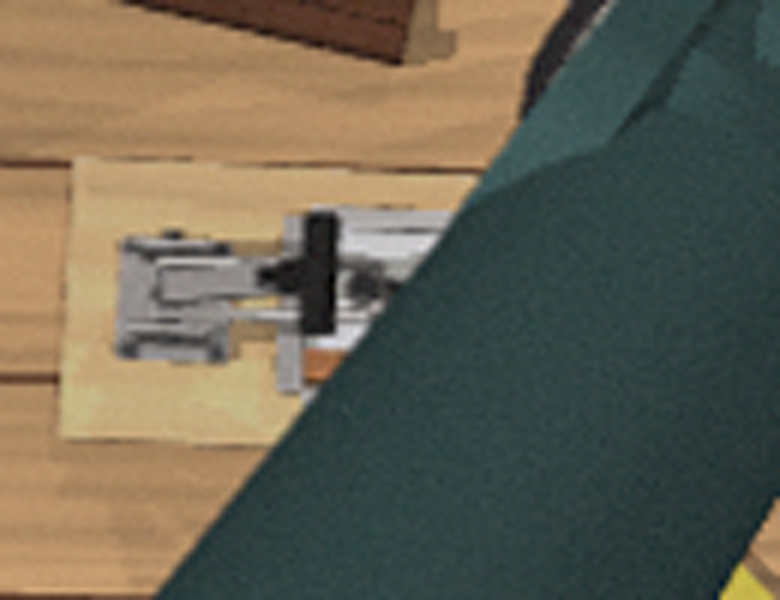

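The sample's back edge matches the predicted home edge in the scene view: about (306,255) to (320,385), within 1 px of raw image. tip_of gives jig (0,0). The clamp is still open, so I'll push the handle over along its arc.

Run:
```python
from h import *
from rig import *
q=np.load("q.npy");rv=rot(q,0,-1)
def st(l):
    s=monitor.sense();print(l,round(s['clock'],2),w2j(q,s['tcp_pos'])[0].round(1),(Rn.from_euler('z',-q[2]).apply(s['wrist_force'])).round(1));return np.linalg.norm(s['wrist_force'])
manip.move_l(tip2tcp(q,(3,0,127),rv),rv,velocity=.15);st('start')
for th in np.r_[0,np.arange(.1,1.06,.1)]:
    a=np.radians(40)-th
    P=(100-100*np.sin(a)-17.3,0,60+100*np.cos(a)-10)
    manip.move_l(tip2tcp(q,P,rv),rv,velocity=.08)
    if st(round(th,2))>35:print("STOP");break
p=camera("scene");im=p["image"];u,v=proj(p,j2w(q,[[30,0,60]]))[0].astype(int)
cv2.imwrite("pics/scene4.png",cv2.resize(im[v-55:v+55,u-75:u+75],None,fx=5,fy=5,interpolation=cv2.INTER_CUBIC))
```

```text
start 13.38 [  2.1  -0.  141.3] [ 0.2 -0.2 -0.8]
0.0 13.72 [ 17.6  -0.4 141. ] [-6.6 -2.1  1. ]
0.1 13.99 [ 25.1  -0.4 147.3] [-10.2   0.1   3.8]
0.2 14.27 [ 33.3  -0.7 152.8] [-11.3   0.    7.7]
0.3 14.54 [ 42.8  -1.  157.2] [-9.8 -2.4  7.6]
0.4 14.82 [ 52.8  -0.8 160.3] [-7.  -1.8  4.4]
0.5 15.09 [ 62.9  -0.5 162.5] [-4.3 -2.5  3.2]
0.6 15.37 [ 7.300e+01 -1.000e-01  1.635e+02] [-3.2 -1.6  1.7]
0.7 15.64 [ 83.    0.2 163.8] [-2.4 -1.   0.9]
0.8 15.92 [ 93.2   0.2 163.3] [-0.5 -0.1  0.3]
0.9 16.19 [1.033e+02 1.000e-01 1.618e+02] [ 0.6  0.1 -1. ]
1.0 16.47 [1.130e+02 1.000e-01 1.593e+02] [0.7 0.1 0.4]
```

View pics/scene4.png

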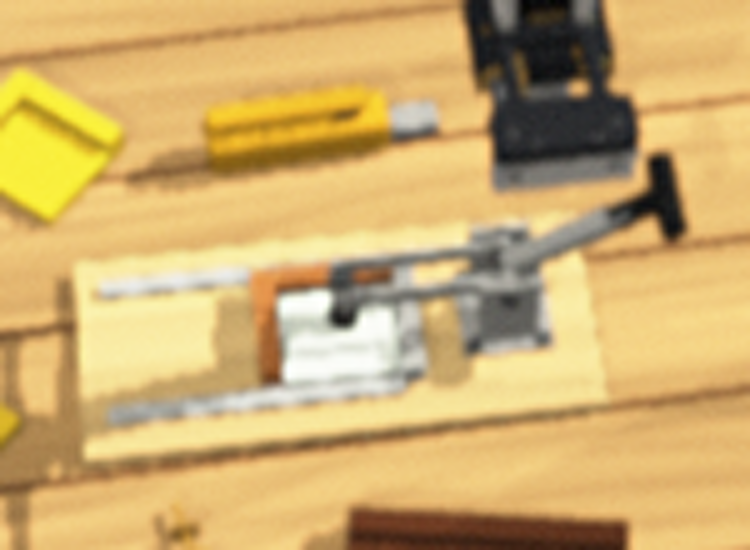

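The handle has snapped over, with its bar at about (665,195) in the crop, and the foot is on the pane. I'll retreat straight up and check.

Run:
```python
from h import *
from rig import *
q=np.load("q.npy");rv=rot(q,0,-1)
manip.move_l(tip2tcp(q,(90,0,230),rv),rv,velocity=.15)
manip.move_ptp(np.array([.42,.3,.3]),rv)
s=monitor.sense();print(s['clock'],s['wrist_force'])
for n in("top","scene"):
    p=camera(n);im=p["image"].copy();u,v=proj(p,j2w(q,[[30,0,40]]))[0].astype(int)
    print(n,((proj(p,j2w(q,[[187,25,110],[187,-25,110],[-40,35,32],[-40,-35,32]]))-[u-65,v-50]+.42)*6).round().tolist())
    cv2.imwrite(f"pics/{n}5.png",cv2.resize(im[v-50:v+50,u-65:u+65],None,fx=6,fy=6,interpolation=cv2.INTER_CUBIC))
    cv2.imwrite(f"pics/{n}5raw.png",im)
    for m in("handle_bar","sample"):
        for r in tip_of(m,p)[:3]:print(m,w2j(q,r["centre"]).round(1),r['score'])
```

```text
18.425 [ 0.31984789 -0.93754833 -0.98692491]
top [[19.0, 333.0], [27.0, 215.0], [546.0, 395.0], [551.0, 240.0]]
handle_bar [[183.7  -1.1 105.6]] 0.78
handle_bar [[  2.1 141.3   3.9]] 0.62
sample [[-229.1  -34.4    1.8]] 0.75
sample [[ 0.1  2.  15.6]] 0.6
scene [[731.0, 135.0], [752.0, 226.0], [240.0, 270.0], [253.0, 397.0]]
handle_bar [[185.3   1.  112.5]] 0.84
sample [[ 2.7 -1.7  9. ]] 0.93
sample [[-229.2  -37.5    1.6]] 0.87
sample [[-159.7  157.    -3.3]] 0.61
```

View pics/scene5.png

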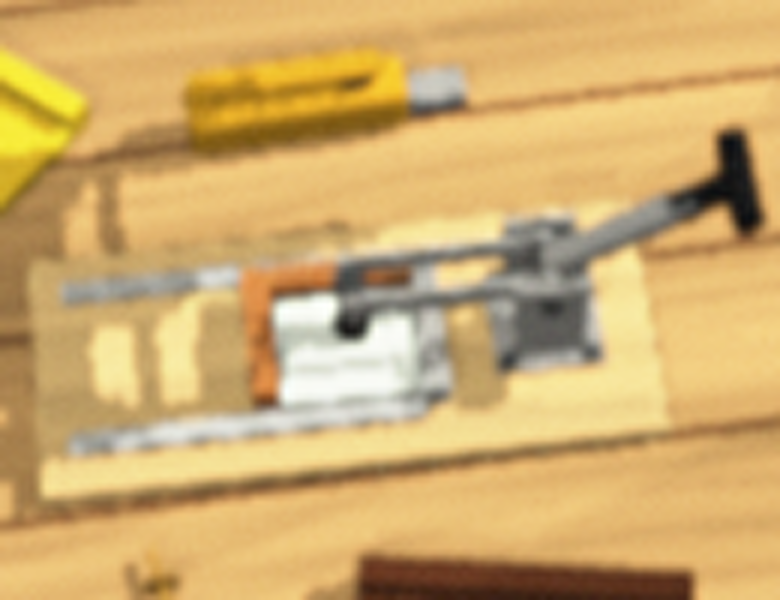

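View pics/top5.png

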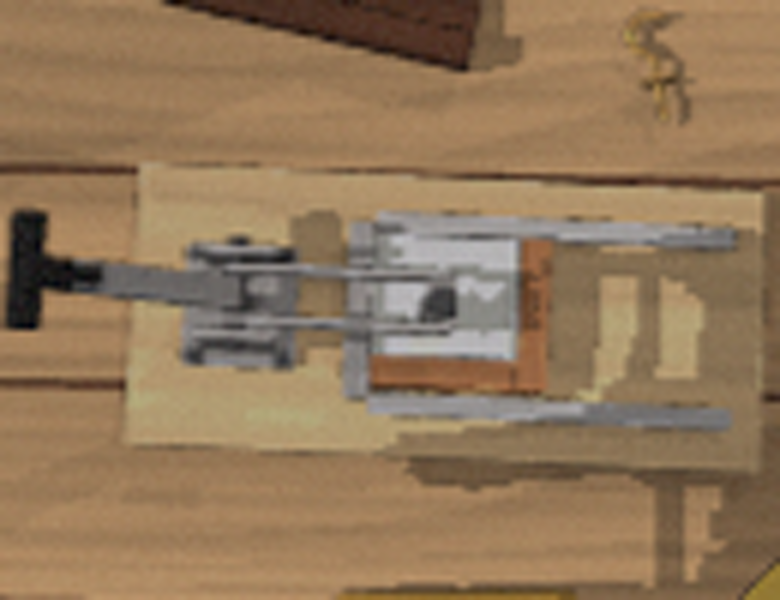

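View pics/top5raw.png

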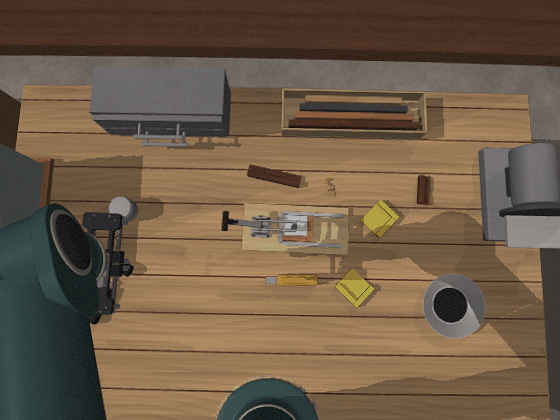

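Both views agree. The sample's back edge lies on the predicted home line, (551,240) to (546,390) in the top crop. The bar is at the locked position within 4 mm, and the bystanders show at their original pixels. I'm handing it in.

Run:
```python
from rig import *
order.finish_job();print(monitor.sense()['clock'])
```

```text
the job is handed in; nothing more can be done
the job is handed in; nothing more can be done
```

The sample is home against the stop and the clamp is locked on it. I handed the job in at about 18.5 s of the 45 s allowed.

- **Sample:** I pushed it about 54 mm along the channel with the closed fingertips, until the force rose to about 19 N against the stop. The clamp stayed open until then. In both cameras its back edge lies on the predicted home line. The network put its origin within about 3 mm of home.
- **Clamp:** I pushed the T-handle over along its arc, with about 14 N peak at the wrist. It snapped past the dead point by itself. The bar was reported at jig (184 to 185, ±1, 106 to 113), against (187, 0, 110) expected when locked. The foot shows on the pane in both views, but I did not measure its holding force.
- **Surroundings:** Comparing the top views by eye, the bystanders in view had not moved. The gripper hid the roller in the last top picture, but nothing came near it at bench height. The robot ended well clear with no contact.

No check failed. The networks also reported the yellow look-alikes as the sample, and I ignored those.

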